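# Weigh the blue thread spool and store its weight

### The arm

A 6-joint arm with a two-finger parallel gripper is mounted at the origin on a cart in front of the work surface, level with it; the furniture and walls round the work are solid. World frame = base frame: x ahead of the robot, y to its left, z up, the work surface at z = 0. Lengths are in m, angles in rad, forces in N, time in s.
With the tool pointing down it reaches from about 0.3 to 0.775 m from the base axis. Payload 14.6 kg.
Tool frame: the origin (TCP) lies at the centre of the arm's flange, where the gripper is bolted on; the fingertips stand 199 mm ahead of it and the grasp point (between the pads) lies 180 mm ahead of it; z points along the fingers, y is the line along which they close (so a half turn about z gives the same grasp; the last joint's range is limited). The gripper opens to 94 mm and grips with 3 to 60 N. Pads are 16 mm wide; open, the fingers measure 119 mm over their backs; the gripper's body (75 mm by 177 mm) begins 78 mm behind the grasp point.
Start: joints at [1.063, 0.3, 1.521, -0, 1.321, -0.067], TCP at [0.235, 0.497, 0.405] pointing down, gripper open.
Joint ranges: [-3.03, 3.03], [-0.79, 2.21], [0.23, 2.52], [-1.04, 4.18], [0, 3.07], [-2.55, 2.55]. Speed limits (rad/s): [2.22, 2.22, 2.57, 3.14, 3.14, 3.14].

### API

Orientations are given as [roll, pitch, yaw] about the fixed x, y, z axes, in that order (R = Rz(yaw) Ry(pitch) Rx(roll)).
In Python, from station import ctrl gives the robot as it stands. The module is installed in compiled form; this text tells all that it offers.
- The arm moves only by the tool servo_tool, never from a script. Its argument "motion" is a list of rows, each a list of 5 numbers: the closure, from 0 (fully open) to 1 (shut), then the shift along the world's x, y, z in cm, then the turn about the world's z in degrees. A call has 1 to 20 rows; each row is the pose to reach, as a shift and turn from the pose commanded when the call began; what a row does not reach only later rows make up. A row lasts 1/8 s, in which the tool goes at most 62.5 mm and 10.7 degrees, less where a joint would pass 70% of its speed; a pose out of reach is approached as far as the arm can. A call with a gripper value outside its range is refused whole. The fingers move at their own pace and stop on an object; "squeeze" is the grip in N (left out, the last holds). Time passes only in rows, so rows that repeat a pose let the fingers close. It gives the time, the measured TCP pose, the force, the opening and the grip force at its end, in the units of the state.
- ctrl.get_obs(): the state, without advancing time (a new reading comes with each control period).
- ctrl.camera(name): name is "scene" or "top"; returns a dict with "image" (400x640x3 uint8, red, green, blue), "fx", "fy", "cx", "cy" (pixels), "dist" ([k1, k2, p1, p2, k3] as OpenCV has them; the pictures are not rectified), "camera_from_world" (4x4, takes a point from world to camera coordinates). Camera axes: x right, y up, looking along -z (the intrinsics and any distortion apply to the point x, -y, -z); pixel columns grow to the right and rows downward; lengths in m; the calibration is good to about 2 mm. A picture is of the moment at which its call begins. There is no depth.
- ctrl.hand_in(): hands the job in; it is judged then, once.
The state is a dict: "time_s": time; "qpos": joint angles; "joint_vel": joint speeds; "tau": joint torques, N m; "ee_pos": TCP position; "eef_rot": TCP orientation; "force": force on the tool from outside, world axes, zero at the start; "moment": the same for the moment, N m; "grip_width": finger opening in m; "grip_force": force on a finger pad.
Only numpy, scipy, OpenCV 4.12 (cv2) and the standard library are available. Lean on these libraries where they do the work, as an engineer would, in place of code of your own. Each camera call takes 0.05 s, during which the arm holds its last target. There are 200 camera calls.

### The job

Set the blue spool of thread down upright on the steel pan of the bench scale and let go of it. Then, with the spool standing there, press the scale's green key firmly but not hard and keep it pressed for about one second, to store the weight. Do not press the red key, and leave the white and the red spool standing where they are.

Things in the scene. Friction and masses are not known exactly. Their poses are not given: they have to be found in the camera images.
- spool_2_center (a point): centre (half-way up) of the blue spool of thread with wooden-coloured flanges: a cylinder 33 mm in diameter over the flanges and 55 mm tall, standing upright, about 35 g; this point is 27.5 mm above its foot; z is its axis
- spool_1_center (a point): centre (half-way up) of the white spool, 33 mm in diameter, 55 mm tall, standing; a bystander
- spool_3_center (a point): centre (half-way up) of the red spool with white flanges, 33 mm in diameter, 55 mm tall, standing; a bystander
- scale: grey bench scale, fixed to the worktop, 250 mm deep (its x) by 210 mm wide (its y); origin at the centre of its underside; its x points from the keys in front to the pan at the back, z up. The front 95 mm of its depth are a dark fascia that rises from 28 mm height at the front edge to 60 mm, with a display in the middle, the green key at its left (+y) and the red key at its right (-y); the rear part is a 60 mm high housing under the pan
- pan: flat square steel weighing pan on the scale, 150 x 150 mm, level and rigid, without a rim; origin at the centre of its upper face, 78 mm above the worktop; x and y run along its sides, z up
- key_green: green key on the sloping fascia, 30 x 30 mm, its face standing 4 mm proud of the fascia; origin at the centre of its face, z points straight out of the face (up and towards the robot, 0.325 rad from vertical), x points up the slope. It springs in only 1.5 mm, at about 5 N per mm, and is then hard; it registers above 4 N, which must be kept up without a break; more than 35 N damages it. The red key lies 132 mm away along y
- key_red: red key, the same size and make as the green one, at the right (-y) of the fascia; origin at the centre of its face, z points straight out of it. Not to be pressed (it registers above 2 N)
Things that resemble listed ones, but are neither listed nor needed, are in the scene too. What is shaped like the part that bears spool_2_center but orange or pink is not meant.

How it is judged:
By the outcome, as a careful person would: the job done as asked, in the order asked, and still so for the second after the job is handed in, with the robot touching nothing.
It also fails if it takes over 61 s, if anything falls off the work surface, if the arm or the gripper's body presses on something with over 40 N, if the wrist force passes 120 N, or if a joint passes its speed limit or range.

## Working session

There is one attempt and no reset: what is moved stays moved. The work goes in short steps, Python scripts to look and compute and a tool call to move; the robot and the scene stay as the last step left them, time stands still between calls to the robot, and variables do not carry over. Pictures are saved under pics/ and viewed, at most 10 in all, crops included, and the job is handed in when it is done.

Besides the shell and the picture viewer there is one more tool, called after "Call:" as name(argument=value, ...), one argument or row to a line, values as JSON. servo_tool: Moves the arm, as the interface text tells. Its arguments: {"type":"object","properties":{"motion":{"type":"array","items":{"type":"array","items":{"type":"number"}}},"squeeze":{"type":"number"}},"required":["motion"]}

```bash
mkdir -p pics; cat > h.py <<'E'
import numpy as np, cv2
from station import ctrl
def cam(n):
    c=ctrl.camera(n); return c
def save(c,fn,box=None,s=1):
    im=c["image"][:,:,::-1]
    if box: im=im[box[1]:box[3],box[0]:box[2]]
    cv2.imwrite("pics/"+fn,cv2.resize(im,None,fx=s,fy=s,interpolation=cv2.INTER_CUBIC))
def K(c): return np.array([[c["fx"],0,c["cx"]],[0,c["fy"],c["cy"]],[0,0,1.]])
def ray(c,uv):
    p=cv2.undistortPoints(np.array([[uv]],float),K(c),np.array(c["dist"],float))[0,0]
    M=np.array(c["camera_from_world"]); R,t=M[:3,:3],M[:3,3]
    return -R.T@t, R.T@np.array([p[0],-p[1],-1.])
def atz(c,uv,z):
    o,d=ray(c,uv); return o+d*(z-o[2])/d[2]
def tri(*cu):
    A=np.zeros((3,3));b=np.zeros(3);L=[]
    for c,uv in cu:
        o,d=ray(c,uv);d=d/np.linalg.norm(d);P=np.eye(3)-np.outer(d,d);A+=P;b+=P@o;L.append((o,P))
    x=np.linalg.solve(A,b); return x,[np.linalg.norm(P@(x-o)) for o,P in L]
def proj(c,X):
    M=np.array(c["camera_from_world"]); q=M[:3,:3]@np.array(X)+M[:3,3]
    return cv2.projectPoints(np.array([[q[0],-q[1],-q[2]]]),np.zeros(3),np.zeros(3),K(c),np.array(c["dist"],float))[0].ravel()
E
python3 - <<'E'
from h import *
import pickle
for n in("scene","top"):
    c=cam(n); save(c,n+"0.png"); pickle.dump(c,open(n+".pkl","wb")); print(n,c["fx"],ray(c,(320,200)))
print(ctrl.get_obs())
E
```

```text
scene 410.90157714267593 (array([-0.01663429, -0.46644555,  0.78266758]), array([ 0.57042274,  0.42730256, -0.70155522]))
top 363.4618123078658 (array([ 0.35186789, -0.01077926,  1.03186852]), array([ 2.22568797e-01,  7.55630735e-05, -9.74932869e-01]))
{'time_s': 0.1, 'qpos': array([ 1.06339804e+00,  3.00412826e-01,  1.52150731e+00, -7.02004564e-06,
        1.32072526e+00, -6.66233108e-02]), 'joint_vel': array([-0.00139914, -0.00111742, -0.00198278,  0.00094983,  0.00022187,
       -0.00020465]), 'tau': array([-1.03635586e-03, -5.32646120e+01, -3.53280616e+01,  7.08185602e-02,
        2.34818982e-02, -7.07554045e-05]), 'ee_pos': array([0.23465293, 0.49739954, 0.4041494 ]), 'eef_rot': array([-3.14054179e+00, -6.33008385e-05,  2.70081939e+00]), 'force': array([0.66462435, 0.19052907, 0.33518155]), 'moment': array([0.02691854, 0.01101414, 0.02894751]), 'grip_force': 0.0, 'grip_width': 0.09376997816140507}
```

View pics/scene0.png

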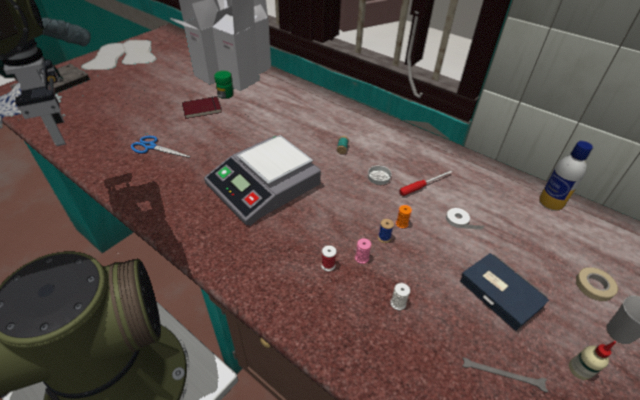

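View pics/top0.png

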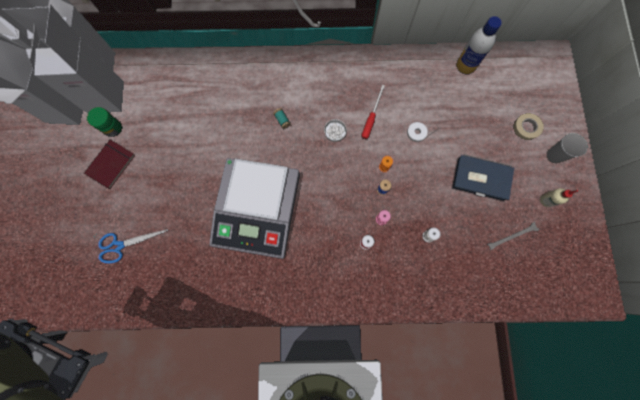

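Candidates, as scene / top pixels:
- Blue: (386,229) / (385,186). This is the chosen one.
- Orange: (404,216) / (387,163)
- Pink: (363,250) / (384,217)
- Red: (329,257) / (368,242)
- White: (400,295) / (432,235)
- Teal object lying down: (343,144) / (282,118)

The scale is at scene (262,178) / top (255,205). I'll check the choice in a close crop.

```bash
python3 - <<'E'
from h import *
import pickle
s,t=[pickle.load(open(n+".pkl","rb")) for n in("scene","top")]
a=cv2.resize(s["image"][190:290,310:430,::-1],None,fx=6,fy=6,interpolation=cv2.INTER_CUBIC)
b=cv2.resize(t["image"][140:240,340:460,::-1],None,fx=6,fy=6,interpolation=cv2.INTER_CUBIC)
cv2.imwrite("pics/a.png",a);cv2.imwrite("pics/b.png",b)
a=cv2.resize(s["image"][125:225,195:330,::-1],None,fx=5.9,fy=5.9,interpolation=cv2.INTER_CUBIC)
b=cv2.resize(t["image"][150:265,200:310,::-1],None,fx=5,fy=5,interpolation=cv2.INTER_CUBIC)
cv2.imwrite("pics/c.png",a);cv2.imwrite("pics/d.png",b)
E
```

```text
(no output)
```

View pics/a.png

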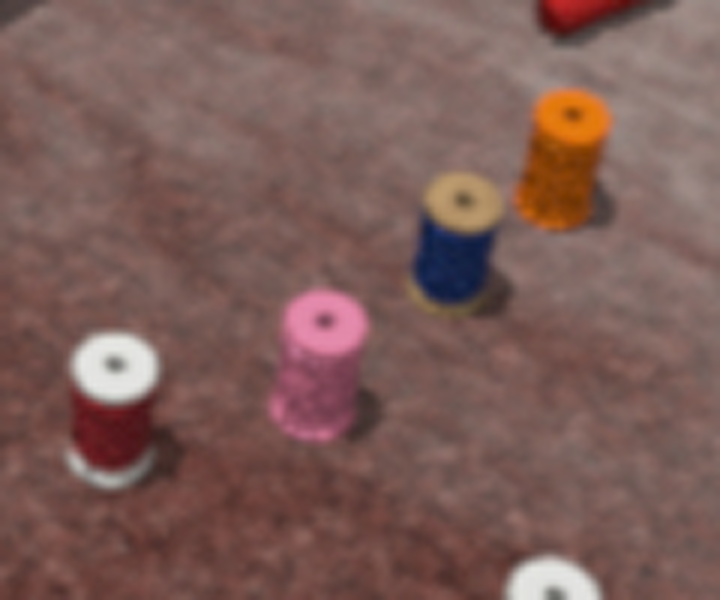

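View pics/b.png

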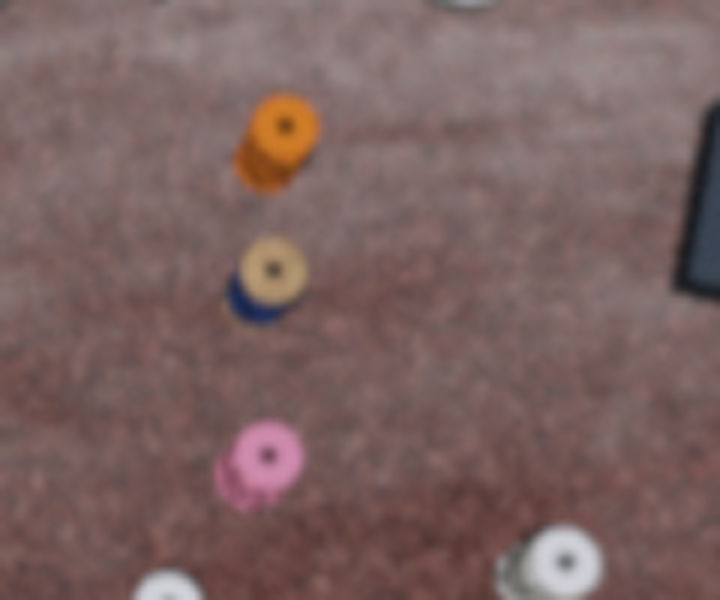

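View pics/c.png

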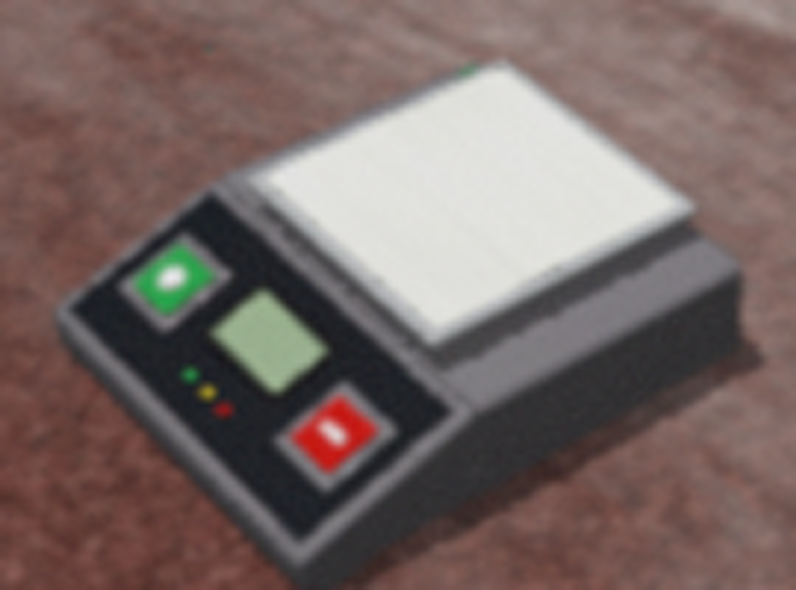

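View pics/d.png

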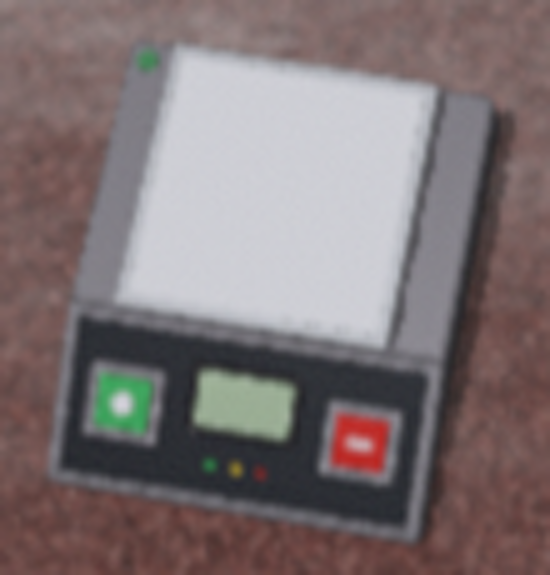

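The crops confirm the blue spool with wooden flanges: its hole is at crop a (462,200) and crop b (274,270), and it stands between orange and pink. Green key centre is at crop c (174,281) and crop d (122,403). The pan corners are readable in both views. Next I triangulate.

```bash
python3 - <<'E'
from h import *
import pickle
s,t=[pickle.load(open(n+".pkl","rb")) for n in("scene","top")]
f=lambda p,k,o:((p[0]+.5)/k-.5+o[0],(p[1]+.5)/k-.5+o[1])
S=lambda p:f(p,6,(310,190)); T=lambda p:f(p,6,(340,140)); C=lambda p:f(p,5.9,(195,125)); D=lambda p:f(p,5,(200,150))
np.set_printoptions(precision=4,suppress=True)
def go(n,a,b): 
    x,r=tri((s,a),(t,b)); print(n,x,np.round(r,4)); return x
for n,a,b in [("blue",(462,200),(274,270)),("orange",(573,115),(285,126)),("pink",(324,321),(269,456)),("white",(553,597),(566,562)),("red",(115,364),(168,604))]: go(n,S(a),T(b))
P=[go(n,C(a),D(b)) for n,a,b in [("LF",(255,178),(117,300)),("RF",(435,343),(388,348)),("RR",(695,210),(438,88)),("LR",(505,63),(175,48))]]
print("pan",np.mean(P,0),[np.linalg.norm(P[i]-P[i-1]) for i in range(4)])
g=go("green",C((174,281)),D((122,403)));r=go("red",C((335,435)),D((361,443)))
d=g-r;print(np.linalg.norm(d),np.degrees(np.arctan2(-d[0],d[1])))
for i,j in((0,1),(3,2)): e=P[i]-P[j];print(np.degrees(np.arctan2(-e[0],e[1])))
for i,j in((3,0),(2,1)): e=P[i]-P[j];print(np.degrees(np.arctan2(e[1],e[0])))
E
```

```text
blue [ 0.616  -0.1937  0.0541] [0.0008 0.0008]
orange [ 0.6867 -0.2035  0.0533] [0.0012 0.0012]
pink [ 0.5285 -0.1861  0.0544] [0.0008 0.0008]
white [ 0.4777 -0.3164  0.0531] [0.0007 0.0007]
red [ 0.4621 -0.1369  0.0532] [0.0006 0.0006]
LF [0.5506 0.2486 0.0759] [0.0021 0.0021]
RF [0.5204 0.1035 0.0778] [0.0011 0.0011]
RR [0.666  0.0773 0.0746] [0.0012 0.0012]
LR [0.6933 0.2223 0.0749] [0.0027 0.0027]
pan [0.6076 0.1629 0.0758] [np.float64(0.14511393069950787), np.float64(0.14825859019544121), np.float64(0.14797620101093054), np.float64(0.14754857658714496)]
green [0.499  0.2523 0.0449] [0.0015 0.0015]
red [0.474  0.1216 0.0458] [0.001 0.001]
0.13310467751096927 -10.820851133378845
-11.746410445726365
-10.653674218310817
-10.459449094316492
-10.203365798943448
```

The measurements agree with the text: spool tops at 54 mm, pan at 76 mm, keys 133 mm apart, scale yaw about -10.7°. I'll move above the blue spool with tool y along the scale's y (turn 14.6°).

Call:
servo_tool(
  motion=[
    [0,1,-2,0,1],
    [0,3,-5.5,0,2],
    [0,5.5,-10,0,3],
    [0,8,-14.5,0,4],
    [0,10.5,-19,0,5],
    [0,13,-23.5,0,6],
    [0,15.5,-28,0,7],
    [0,18,-32.5,0,8],
    [0,20.5,-37,0,9],
    [0,23,-41.5,0,10],
    [0,25.5,-46,0,11],
    [0,28,-50.5,0,12],
    [0,30.5,-55,0,13],
    [0,33,-59.5,0,14],
    [0,35.5,-64,0,14.6],
    [0,37.5,-67.5,0,14.6],
    [0,38.1,-69.1,0,14.6],
    [0,38.1,-69.1,0,14.6],
    [0,38.1,-69.1,0,14.6],
    [0,38.1,-69.1,0,14.6],
  ],
)

```text
time_s: 2.6
ee_pos: [0.6155, -0.1925, 0.4051]
eef_rot: [-3.142, 0.0, 2.957]
force: [0.1, 0.4, -0.1]
grip_width: 0.094
grip_force: 0.0
```

Call:
servo_tool(
  motion=[
    [0,0,-0.1,-2,0],
    [0,0,-0.1,-5,0],
    [0,0,-0.1,-8,0],
    [0,0,-0.1,-11,0],
    [0,0,-0.1,-13.5,0],
    [0,0,-0.1,-15.5,0],
    [0,0,-0.1,-17,0],
    [0,0,-0.1,-18.3,0],
    [0,0,-0.1,-19.2,0],
    [0,0,-0.1,-19.7,0],
    [0,0,-0.1,-19.7,0],
    [0,0,-0.1,-19.7,0],
  ],
)

```text
time_s: 4.1
ee_pos: [0.6158, -0.1946, 0.2081]
eef_rot: [-3.141, 0.001, 2.956]
force: [-0.1, 0.3, 0.3]
grip_width: 0.094
grip_force: 0.0
```

```bash
python3 - <<'E'
from h import *
a=cam("scene");b=cam("top")
x=cv2.resize(a["image"][170:290,310:440,::-1],(400,369),interpolation=cv2.INTER_CUBIC)
y=cv2.resize(b["image"][130:250,325:455,::-1],(400,369),interpolation=cv2.INTER_CUBIC)
cv2.imwrite("pics/e.png",np.hstack([x,y]));print(ctrl.get_obs()["ee_pos"],ctrl.get_obs()["force"])
E
```

```text
[ 0.61574614 -0.19461292  0.20809266] [ 0.7327158  -0.43121878 -0.51731847]
```

View pics/e.png

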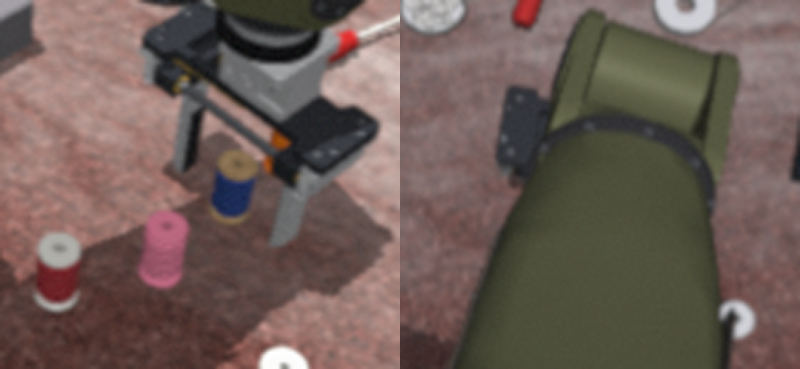

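The blue spool, at left-half pixel (233,185), stands between the open fingers at (187,135) and (290,210). Orange and pink are untouched. I'll close on it.

Call:
servo_tool(
  motion=[
    [0.4,0,0,0,0],
    [0.7,0,0,0,0],
    [0.8,0,0,0,0],
    [0.9,0,0,0,0],
    [1,0,0,0,0],
    [1,0,0,0,0],
    [1,0,0,0,0],
    [1,0,0,0,0],
  ],
  squeeze=12,
)

```text
time_s: 5.2
ee_pos: [0.6157, -0.1946, 0.2076]
eef_rot: [3.142, -0.0, 2.956]
force: [-0.2, -1.0, 0.7]
grip_width: 0.0328
grip_force: 12.0
```

Call:
servo_tool(
  motion=[
    [1,0,0,1,0],
    [1,0,0,3,0],
    [1,0,0,6,0],
    [1,0,0,9,0],
    [1,0,0,12,0],
    [1,0,0.5,14,0],
    [1,0,2,15,0],
    [1,0,4.5,15,0],
    [1,0,8,15,0],
    [1,0,12,15,0],
    [1,0,16,15,0],
    [1,0,20,15,0],
    [1,0,24,15,0],
    [1,0.3,28,15,0],
    [1,0.5,31.5,15,0],
    [1,0.6,34,15,0],
    [1,0.6,35.2,15,0],
    [1,0.6,35.5,15,0],
    [1,0.6,35.5,15,0],
    [1,0.6,35.5,15,0],
  ],
)

```text
time_s: 7.7
ee_pos: [0.6217, 0.1597, 0.3576]
eef_rot: [-3.142, -0.0, 2.955]
force: [0.2, -0.2, -0.3]
grip_width: 0.0331
grip_force: 12.0
```

Call:
servo_tool(
  motion=[
    [1,0,0,-1,0],
    [1,0,0,-2.5,0],
    [1,0,0,-4,0],
    [1,0,0,-5.3,0],
    [1,0,0,-6.2,0],
    [1,0,0,-6.7,0],
    [1,0,0,-6.9,0],
    [1,0,0,-7.0,0],
    [1,0,0,-7.0,0],
    [1,0,0,-7.0,0],
  ],
)

```text
time_s: 8.95
ee_pos: [0.6217, 0.1604, 0.2879]
eef_rot: [3.141, 0.0, 2.956]
force: [1.5, -0.1, -1.3]
grip_width: 0.0326
grip_force: 12.0
```

Call:
servo_tool(
  motion=[
    [1,0,0,-0.1,0],
    [1,0,0,-0.2,0],
    [1,0,0,-0.2,0],
    [1,0,0,-0.2,0],
  ],
)

```text
time_s: 9.45
ee_pos: [0.6217, 0.1604, 0.2856]
eef_rot: [-3.142, 0.0, 2.956]
force: [0.8, -0.5, 0.5]
grip_width: 0.0329
grip_force: 12.0
```

Call:
servo_tool(
  motion=[
    [1,0,0,-0.05,0],
    [1,0,0,-0.1,0],
    [1,0,0,-0.1,0],
    [1,0,0,-0.1,0],
  ],
)

```text
time_s: 9.95
ee_pos: [0.6216, 0.1604, 0.2856]
eef_rot: [3.141, 0.001, 2.956]
force: [-4.5, -1.0, 8.8]
grip_width: 0.0326
grip_force: 12.0
```

Contact is at TCP z 0.2856, as expected. I'll relieve the load and open.

Call:
servo_tool(
  motion=[
    [1,0,0,0.08,0],
    [1,0,0,0.08,0],
    [0.6,0,0,0.08,0],
    [0.5,0,0,0.08,0],
    [0.3,0,0,0.08,0],
    [0,0,0,0.08,0],
    [0,0,0,0.08,0],
    [0,0,0,0.08,0],
    [0,0,0,0.08,0],
  ],
)

```text
time_s: 11.08
ee_pos: [0.6217, 0.1604, 0.2855]
eef_rot: [3.142, 0.0, 2.956]
force: [-0.8, -0.2, 0.3]
grip_width: 0.0927
grip_force: 0.0
```

Call:
servo_tool(
  motion=[
    [0,0,0,1,0],
    [0,0,0,3,0],
    [0,0,0,5,0],
    [0,0,0,8,0],
    [0,0,0,11,0],
    [0,-2,1.5,11,0],
    [0,-5,4,11,0],
    [0,-8,6,11,0],
    [0.5,-11,8,11,0],
    [1,-12.6,9,11,0],
    [1,-12.6,9.2,11,0],
    [1,-12.6,9.2,11,0],
    [1,-12.6,9.2,11,0],
    [1,-12.6,9.2,11,0],
    [1,-12.6,9.2,11,0],
  ],
)

```text
time_s: 12.95
ee_pos: [0.4959, 0.2522, 0.3953]
eef_rot: [-3.141, -0.0, 2.955]
force: [-0.4, -0.2, -0.5]
grip_width: 0.0276
grip_force: 0.0
```

```bash
python3 - <<'E'
from h import *
a=cam("scene");save(a,"f.png",(180,80,350,230),4.5);o=ctrl.get_obs();print(o["ee_pos"],o["eef_rot"],o["force"],o["grip_width"])
E
```

```text
[0.49580866 0.25230134 0.39534616] [-3.14149291e+00 -1.74980395e-04  2.95539154e+00] [-0.44917197  0.26051688  0.13397916] 0.023470497587351917
```

View pics/f.png

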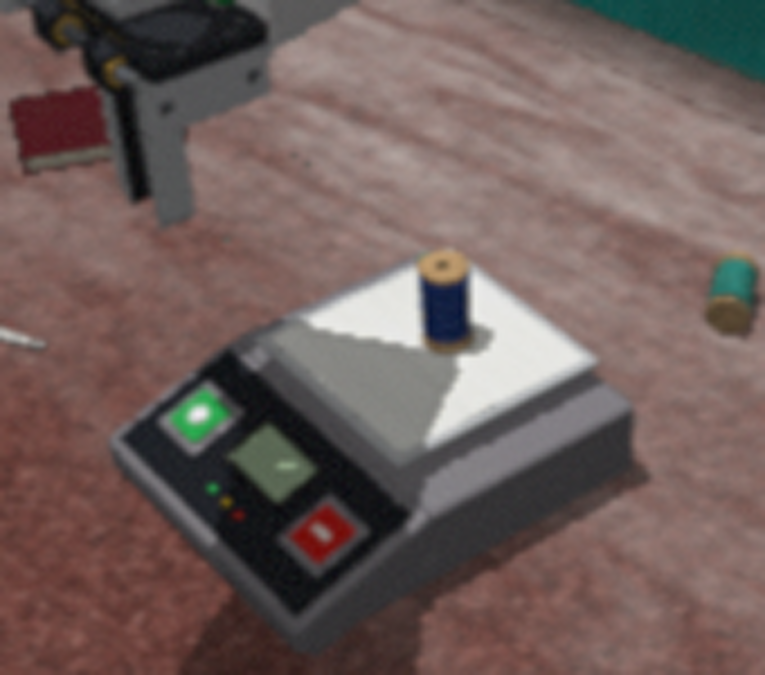

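The spool stands upright on the pan at (443,300), released. The gripper is closing above the green key at (200,415). I'll descend to just above the key.

Call:
servo_tool(
  motion=[
    [1,-0.2,0,-1.5,0],
    [1,-0.2,0,-4,0],
    [1,-0.2,0,-7,0],
    [1,-0.2,0,-10,0],
    [1,-0.2,0,-12,0],
    [1,-0.2,0,-13.3,0],
    [1,-0.2,0,-13.9,0],
    [1,-0.2,0,-14.2,0],
    [1,-0.2,0,-14.3,0],
    [1,-0.2,0,-14.3,0],
    [1,-0.2,0,-14.3,0],
  ],
)

```text
time_s: 14.38
ee_pos: [0.4937, 0.2524, 0.2528]
eef_rot: [3.141, 0.0, 2.956]
force: [0.1, -0.7, 0.1]
grip_width: 0.0003
grip_force: 0.0
```

```bash
python3 - <<'E'
from h import *
a=cam("scene");save(a,"g.png",(180,110,280,210),6);o=ctrl.get_obs();print(o["ee_pos"],o["force"],o["grip_width"])
E
```

```text
[0.49368422 0.25245229 0.2527183 ] [ 0.34110179  0.02694701 -0.29316634] 0.0008128338845492938
```

View pics/g.png

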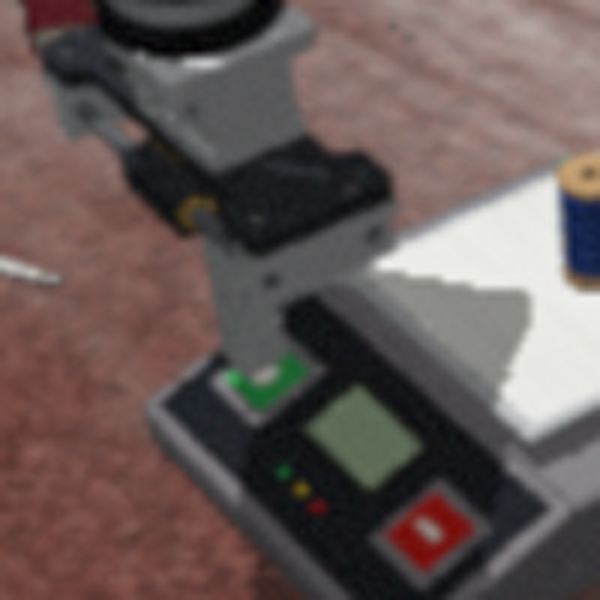

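The tip is about 5 mm above the green key's face, inside its outline at (258,370). I'll approach to find contact.

Call:
servo_tool(
  motion=[
    [1,0,0,-0.2,0],
    [1,0,0,-0.4,0],
    [1,0,0,-0.4,0],
    [1,0,0,-0.4,0],
  ],
)

```text
time_s: 14.92
ee_pos: [0.4937, 0.2524, 0.2485]
eef_rot: [3.142, 0.0, 2.956]
force: [1.2, -0.1, 0.8]
grip_width: 0.0002
grip_force: 0.5
```

Call:
servo_tool(
  motion=[
    [1,0,0,-0.07,0],
    [1,0,0,-0.07,0],
    [1,0,0,-0.07,0],
  ],
)

```text
time_s: 15.3
ee_pos: [0.4937, 0.2524, 0.2479]
eef_rot: [3.141, 0.0, 2.956]
force: [0.9, -1.1, 3.0]
grip_width: 0.0005
grip_force: 1.5
```

Contact is at about z 0.248. Now the press.

Call:
servo_tool(
  motion=[
    [1,0,0,-0.13,0],
    [1,0,0,-0.25,0],
    [1,0,0,-0.25,0],
  ],
)

```text
time_s: 15.68
ee_pos: [0.494, 0.2524, 0.2465]
eef_rot: [3.141, 0.002, 2.956]
force: [-2.2, -2.7, 15.9]
grip_width: 0.0004
grip_force: 7.6
```

Call:
servo_tool(
  motion=[
    [1,0,0,0,0],
    [1,0,0,0,0],
    [1,0,0,0,0],
    [1,0,0,0,0],
    [1,0,0,0,0],
    [1,0,0,0,0],
  ],
)

```text
time_s: 16.42
ee_pos: [0.4939, 0.2524, 0.2464]
eef_rot: [3.141, 0.002, 2.956]
force: [-1.8, -3.0, 15.6]
grip_width: 0.0006
grip_force: 7.5
```

Call:
servo_tool(
  motion=[
    [1,0,0,0.6,0],
    [1,0,0,2.5,0],
    [1,0,0,5,0],
    [1,0,0,8,0],
    [1,0,0,11,0],
    [1,-2,2,14,0],
    [1,-5,5,15,0],
    [1,-7,8,15,0],
    [1,-8,11,15,0],
    [1,-8,12,15,0],
    [1,-8,12,15,0],
    [1,-8,12,15,0],
  ],
)

```text
time_s: 17.92
ee_pos: [0.4141, 0.3717, 0.3951]
eef_rot: [-3.141, -0.0, 2.955]
force: [-0.2, -0.2, 0.3]
grip_width: 0.0006
grip_force: 0.0
```

```bash
python3 - <<'E'
from h import *
a=cam("scene");b=cam("top")
x=cv2.resize(a["image"][100:320,190:430,::-1],(400,367),interpolation=cv2.INTER_CUBIC)
y=cv2.resize(b["image"][130:280,200:450,::-1],(400,240),interpolation=cv2.INTER_CUBIC)
y=cv2.copyMakeBorder(y,0,127,0,0,cv2.BORDER_CONSTANT)
cv2.imwrite("pics/i.png",np.hstack([x,y]))
E
```

```text
(no output)
```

View pics/i.png

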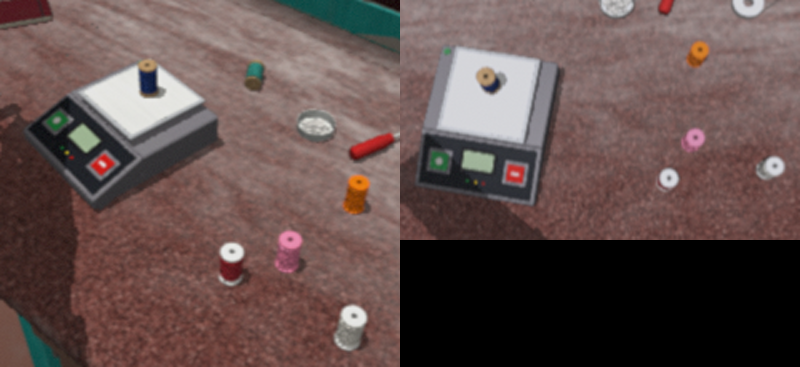

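The blue spool stands upright on the pan (left half (148,77), right half (488,79)). The red, white, pink and orange spools are where they were, and the arm is clear. The key was held at about 16 N for about 1.05 s. I'm handing in.

```bash
python3 -c "
from station import ctrl
print(ctrl.hand_in())"
```

```text
the job is handed in; nothing more can be done
None
```

The blue spool is standing upright and released on the pan, and I then held the green key at about 16 N for about one second. The red key and the white and red spools were left alone. The job is handed in at about 18 s; no verdict came back.

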